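# Set up a wire measuring bench: zero the wheel, clear a tray, deal sample boards

## Robot

A 6-joint arm with a two-finger parallel gripper is mounted at the origin on the work surface. World frame = base frame: x ahead of the robot, y to its left, z up, the work surface at z = 0. Lengths are in m, angles in rad, forces in N, time in s.
With the tool pointing down it reaches from about 0.3 to 0.825 m from the base axis. Payload 5.4 kg.
Tool frame: the origin (TCP) lies at the very end of the fingers, on their centre line; the grasp point (between the pads) lies 19 mm behind it; z points along the fingers, x is the direction in which the jaws open and shut, and the axes are right-handed (so a half turn about z gives the same grasp; the last joint's range is limited). The gripper opens to 92 mm and grips with 3 to 60 N. Pads are 20 mm wide; open, the fingers measure 128 mm over their backs; the gripper's body (75 mm by 189 mm) begins 69 mm behind the grasp point.
Start: joints at [-1.438, 0.158, 1.597, -0, 1.386, -0.21], TCP at [0.193, -0.542, 0.215] pointing down, gripper open.
Joint ranges: [-2.91, 2.91], [-0.94, 2.29], [0.18, 2.7], [-1.29, 4.43], [0.17, 2.64], [-3, 3]. Speed limits (rad/s): [2.57, 2.57, 3.14, 3.14, 3.14, 3.14].

## Interface

Orientations are given as a rotation vector (axis times angle).
In Python, from workcell import bot gives the robot as it stands. Calls block until the motion is done:
- bot.goto(position, orientation): joint-space move of the TCP to a pose.
- bot.line_to(position, rot=None, max_speed=0.15): straight line of the TCP; rot=None keeps the orientation; max_speed is the mean speed in m/s.
- bot.set_joints(angles): joint-space move.
- bot.set_gripper(opening, newtons=None): opening from 0.0 (shut) to 1.0 (fully open); newtons is the grip in N (None keeps the last); returns when the fingers have stopped.
- bot.hold(seconds).
- bot.inverse_kinematics(position, orientation): joint angles nearest the present ones, or None.
- bot.read_camera(name): name is "scene" or "top" or "wrist"; returns a dict with "pixels" (400x640x3 uint8, blue, green, red), "fx", "fy", "cx", "cy" (pixels), "R" (3x3) and "t" (3): a world point X has camera coordinates R X + t. Camera axes: x right, y down, z forward; pixel columns grow to the right and rows downward; lengths in m; the calibration is good to about 2 mm. A picture is of the moment at which its call begins. There is no depth.
A pose or a line that the arm cannot do raises bot.MotionError and nothing moves.
- bot.job_done(): hands the job in, once; it reports no verdict.
Readings, each from a call of its own:
- bot.current_clock(): time.
- bot.current_joints(): joint angles.
- bot.current_joint_vel(): joint speeds.
- bot.current_effort(): joint torques, N m.
- bot.current_ee_pos(): TCP position.
- bot.current_tool_rot(): TCP orientation.
- bot.current_contact_force(): force on the tool from outside, world axes, zero at the start.
- bot.current_ft_torque(): the same for the moment, N m.
- bot.current_opening(): opening from 0.0 (shut) to 1.0 (fully open).
Only numpy, scipy, OpenCV 4.12 (cv2) and the standard library are available. Lean on these libraries where they do the work, as an engineer would, in place of code of your own. Each camera call takes 0.05 s, during which the arm holds its last target.

## Task

Set up the wire measuring bench for the next batch: first turn the measuring wheel until its brass zero mark is at the very top. Then take the junction box that was left in one of the trays and set it down flat on the bare bench, and lay one sample board flat in every tray on the bench, inside the rim with its tab out of the open side, each time drawing the bottom board out of the magazine from under the others. Boards that are not needed stay stacked in the magazine, the wheel stays at zero, and no empty reel is knocked over.

Things in the scene. Friction and masses are not known exactly. Their poses are not given: they have to be found in the camera images.
- magazine: fixed grey magazine; boards leave towards its -x. Origin: on the table, under the middle of the stack. Base x -105 to +45, y -71 to +71 mm, its top (the deck) 15 mm up. Back wall from x = +33, side walls at y = +-58 to 64 (x -38 to +39), 75 mm high. Only the bottom board fits under the front stops. Past 70 mm along -x the rest drop by themselves; it can be lifted once past 110 mm (clear of the tabs above it)
- stops (a point): midway between the magazine's two front stops, on the deck, at the magazine's x = -35 mm, axes as the magazine's. The stops are steel bars 10 mm wide (y = +-22 mm), 6 mm deep, hanging from 17 mm above the deck up to a cross bar; top of the cross bar 75 mm above the table
- board1: loose plywood board (80 g), plate 60 (x) by 110 (y) by 12 mm, and in its plane a pull tab 18 mm wide, 12 mm thick, x from -30 to -75 mm, centred at y = +44 mm. Origin: centre of the plate's underside. Starts as the bottom board of the stack, axes along the magazine's. Tabs are staggered: pinch one from above across its width (26 mm free between neighbours)
- board2: loose plywood board (80 g), plate 60 (x) by 110 (y) by 12 mm, and in its plane a pull tab 18 mm wide, 12 mm thick, x from -30 to -75 mm, centred at y = -44 mm. Origin: centre of the plate's underside. Starts as the middle board of the stack, axes along the magazine's. Tabs are staggered: pinch one from above across its width (26 mm free between neighbours)
- board3: loose plywood board (80 g), plate 60 (x) by 110 (y) by 12 mm, and in its plane a pull tab 18 mm wide, 12 mm thick, x from -30 to -75 mm, centred at y = 0 mm. Origin: centre of the plate's underside. Starts as the top board of the stack, axes along the magazine's. Tabs are staggered: pinch one from above across its width (26 mm free between neighbours)
- weight: loose aluminium follower block, 56 by 104 by 20 mm, 250 g, lying on top of the stack in the magazine; it stays in there and follows the boards down. Origin: centre of its underside
- tray1: loose steel tray (0.9 kg) for one board; may be absent (no reading). Base 86 (x) by 138 (y) by 6 mm; rims 10 mm above the floor on both y sides and at +x; the -x side is open for the tab. Inner floor x -43 to +38, y -63 to +63, 6 mm above the origin. Origin: centre of the underside
- tray2: a tray like tray1
- tray3: a tray like tray1
- junction_box: loose closed grey plastic box, 60 (x) by 90 (y) by 34 mm high, 220 g, lying in a tray at the start with its long side roughly along the tray's; pick it from above across its 60 mm. Origin: centre of its underside, z up
- wheel (a joint): angle of the measuring wheel, rad; 0 or any multiple of 2 pi = zero mark at the top; positive = about the stand's +y (the top moves to the stand's +x). Turns without end, stays where left (friction 0.05 N m). Black tread, aluminium faces, radius 70 mm, 24 mm thick; pinch the rim from above across its thickness, or push it
- wheel_axle (a point): wheel centre, 115 mm above the table, in the frame of its fixed grey stand: y along the axle, z up. Two fork cheeks (outer faces y = +-27 mm, x +-58 mm) reach 128 mm above the table and hide the wheel's lower part; stand base 130 by 100 by 12 mm
- zero_mark (a point): the brass zero mark on the wheel's tread, 70 mm from the axle, in the wheel's frame (z points outwards through the mark); it is carried on as a brass stripe on both faces. Hidden in the fork or low down at the start
- reel_a: bystander: empty black plastic reel standing on its flange behind the trays, 84 mm across, 75 mm high; origin: centre of its underside
- reel_b: bystander: empty grey reel like reel_a
- reel_c: bystander: empty wooden reel, 100 mm across, 60 mm high; origin: centre of its underside

How it is judged:
By the outcome, as a careful person would: the job done as asked, in the order asked, and still so for the second after the job is handed in, with the robot touching nothing.
Of tray2, tray3 only 1 to 2 are there at a start; the rules pass over those that are not, and their reading is None.
At some moment in a run one of tray2, tray3 may be knocked a few centimetres aside while the robot is not near it.
Once in a run the grip may slacken for a moment while it holds something.
It also fails if it takes over 210 s, if anything falls off the work surface, if the arm or the gripper's body presses on something with over 40 N, if the wrist force passes 120 N, or if a joint passes its speed limit or range.

## Working session

There is one attempt and no reset: what is moved stays moved. The work goes in short steps, each a Python script; the robot and the scene stay as the last script left them, time stands still between calls to the robot, and variables do not carry over. Pictures are saved under pics/ and viewed, and the job is handed in when it is done.

```bash
ls; mkdir -p pics; python3 - <<'E'
from workcell import bot
import cv2
for n in ("scene","top","wrist"):
    c=bot.read_camera(n); cv2.imwrite(f"pics/a_{n}.png",c["pixels"]); print(n,c["fx"],c["fy"],c["cx"],c["cy"],c["R"].round(3).tolist() if hasattr(c["R"],'round') else c["R"],c["t"])
print(bot.current_clock(),bot.current_ee_pos(),bot.current_tool_rot(),bot.current_opening())
E
```

```text
pics
scene 455.92246928241434 455.92246928241434 314.7356632669003 195.39563712916762 [[0.591, 0.807, -0.005], [0.602, -0.445, -0.663], [-0.537, 0.388, -0.749]] [-0.3671935  -0.30388181  1.87666044]
top 374.6263476690856 374.6263476690856 316.5860525993588 200.60858854716383 [[-0.014, -1.0, -0.026], [-0.994, 0.016, -0.107], [0.107, 0.024, -0.994]] [-0.00495851  0.65479313  0.99462887]
wrist 348.68212406075554 348.68212406075554 318.5845449717483 199.96277907620467 [[0.336, -0.942, -0.002], [-0.901, -0.322, 0.291], [-0.274, -0.096, -0.957]] [-0.57355775 -0.03306364  0.39225432]
0.15 [ 0.19317292 -0.54108327  0.21384283] [-2.56687782e+00  1.80946638e+00  1.48801001e-03] 1.001957213002092
```

View pics/a_scene.png

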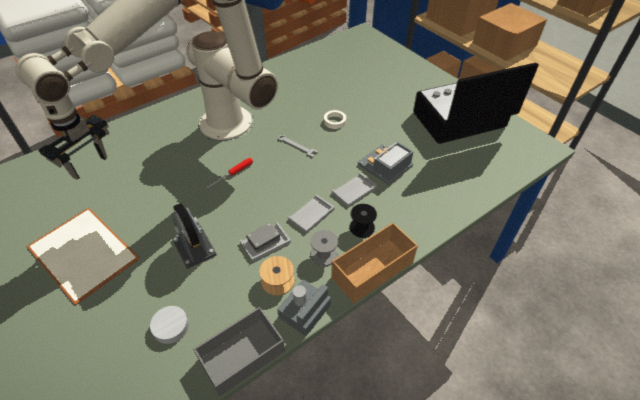

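View pics/a_top.png

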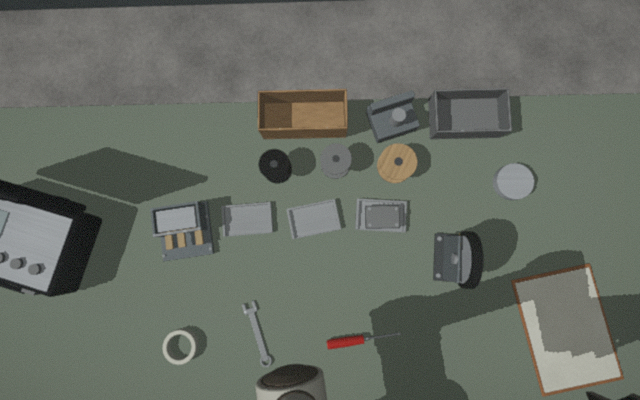

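View pics/a_wrist.png

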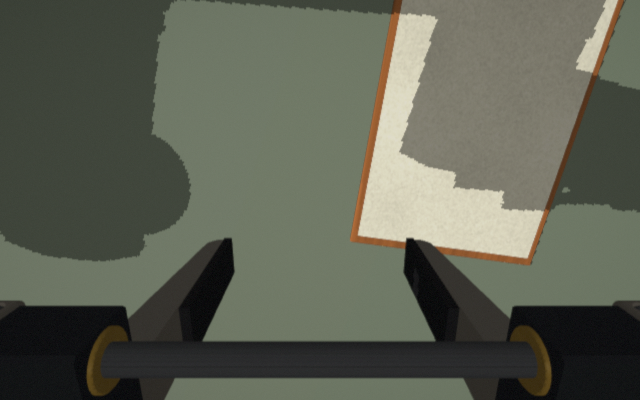

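The top view shows the magazine at about (183,230), three trays at (248,219), (315,218) and (382,215), the last one holding the box. The wheel is at (470,260) and the reels at (275,166), (335,158) and (398,162). Next I'll write helpers and look closer.

```bash
cat > h.py <<'E'
from workcell import bot
import cv2, numpy as np
from scipy.spatial.transform import Rotation as Ro
def cam(n,save=None):
    c=bot.read_camera(n)
    for k in("R","t"): c[k]=np.array(c[k])
    if save: cv2.imwrite(f"pics/{save}.png",c["pixels"])
    return c
def ray(c,uv,z):
    d=c["R"].T@np.array([(uv[0]-c["cx"])/c["fx"],(uv[1]-c["cy"])/c["fy"],1.])
    o=-c["R"].T@c["t"]; return o+d*(z-o[2])/d[2]
def proj(c,X):
    p=c["R"]@np.asarray(X)+c["t"]; return np.array([c["fx"]*p[0]/p[2]+c["cx"],c["fy"]*p[1]/p[2]+c["cy"]])
def crop(c,x0,x1,y0,y1,s,name):
    cv2.imwrite(f"pics/{name}.png",cv2.resize(c["pixels"][y0:y1,x0:x1],None,fx=s,fy=s,interpolation=cv2.INTER_CUBIC))
def down(yaw): # tool pointing down, jaw (tool x) along world angle yaw
    return (Ro.from_euler('z',yaw)*Ro.from_euler('x',np.pi)).as_rotvec()
E
python3 - <<'E'
from h import *
c=cam("top"); crop(c,140,340,180,280,4,"b1"); crop(c,340,540,130,300,4,"b2")
s=cam("scene"); crop(s,150,310,190,340,5,"b3")
for n,uv,z in [("mag",(183,230),.05),("t1",(248,219),.01),("t2",(315,218),.01),("t3",(382,215),.01),("whl",(473,260),.18),("ra",(275,166),.075)]: print(n,ray(c,uv,z).round(3))
E
```

```text
mag [0.579 0.348 0.05 ]
t1 [0.608 0.18  0.01 ]
t2 [ 0.608 -0.009  0.01 ]
t3 [ 0.614 -0.196  0.01 ]
whl [ 0.496 -0.375  0.18 ]
ra [0.745 0.094 0.075]
```

View pics/b1.png

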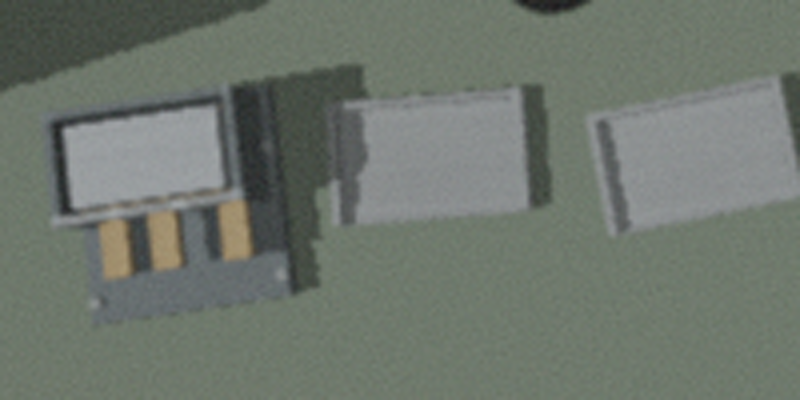

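View pics/b2.png

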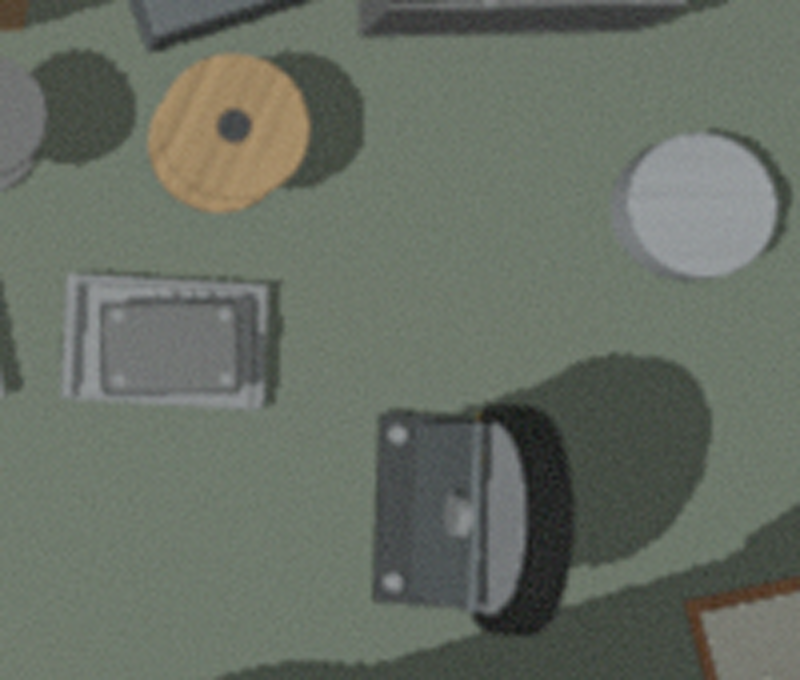

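View pics/b3.png

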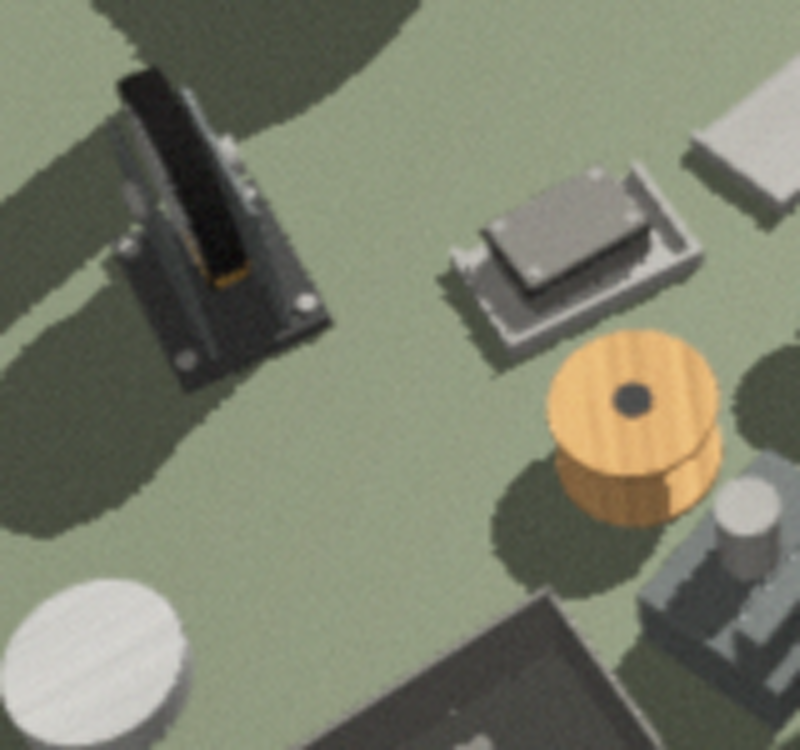

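The brass mark shows on the wheel's far (+x) side, low, at about scene pixel (195,245). I'll work out the axle and the mark angle, plus the wrist camera's offset.

```bash
python3 - <<'E'
from h import *
t=cam("top"); s=cam("scene"); w=cam("wrist")
for c,uv in [(t,(435,233)),(t,(433.25,280.5)),(s,(216,254.4)),(s,(188.4,268)),(s,(172.4,241))]: print(uv,ray(c,uv,.012).round(4))
Rt=Ro.from_rotvec(bot.current_tool_rot()).as_matrix(); p=np.array(bot.current_ee_pos())
co=-w["R"].T@w["t"]; print("cam in tool",Rt.T@(co-p), "axes in tool\n",(Rt.T@w["R"].T).round(3))
# masks brass
for n,c,(x0,x1,y0,y1) in [("top",t,(430,490,225,295)),("scene",s,(165,220,195,270))]:
    h=cv2.cvtColor(c["pixels"][y0:y1,x0:x1],cv2.COLOR_BGR2HSV); m=cv2.inRange(h,(10,90,40),(32,255,255)); ys,xs=np.nonzero(m); print(n,[(x+x0,y+y0) for x,y in zip(xs,ys)])
# wheel black in top
h=cv2.cvtColor(t["pixels"],cv2.COLOR_BGR2GRAY)
m=(h[228:295,440:500]<35); ys,xs=np.nonzero(m); print("blk",xs.min()+440,xs.max()+440,ys.min()+228,ys.max()+228)
E
```

```text
(435, 233) [ 0.5618 -0.3401  0.012 ]
(433.25, 280.5) [ 0.4329 -0.3293  0.012 ]
(216, 254.4) [ 0.5696 -0.3449  0.012 ]
(188.4, 268) [ 0.5639 -0.4367  0.012 ]
(172.4, 241) [ 0.4405 -0.4332  0.012 ]
cam in tool [-0.00054304 -0.08214395 -0.17019839] axes in tool
 [[ 1.    -0.    -0.   ]
 [ 0.     0.957  0.291]
 [ 0.    -0.291  0.957]]
top []
scene [(np.int64(199), np.int64(242)), (np.int64(190), np.int64(243)), (np.int64(191), np.int64(243)), (np.int64(198), np.int64(243)), (np.int64(199), np.int64(243)), (np.int64(190), np.int64(244)), (np.int64(191), np.int64(244)), (np.int64(196), np.int64(244)), (np.int64(197), np.int64(244)), (np.int64(198), np.int64(244)), (np.int64(199), np.int64(244)), (np.int64(191), np.int64(245)), (np.int64(193), np.int64(245)), (np.int64(194), np.int64(245)), (np.int64(195), np.int64(245)), (np.int64(196), np.int64(245)), (np.int64(197), np.int64(245)), (np.int64(198), np.int64(245)), (np.int64(191), np.int64(246)), (np.int64(193), np.int64(246)), (np.int64(194), np.int64(246)), (np.int64(195), np.int64(246)), (np.int64(196), np.int64(246)), (np.int64(193), np.int64(247)), (np.int64(194), np.int64(247))]
blk 459 481 232 287
```

```bash
python3 - <<'E'
from h import *
s=cam("scene")
o=-s["R"].T@s["t"]
for uv in [(195,245.5),(199,243),(191,245)]:
    d=s["R"].T@np.array([(uv[0]-s["cx"])/s["fx"],(uv[1]-s["cy"])/s["fy"],1.])
    for y in (-.374,-.386,-.398):
        X=o+d*(y-o[1])/d[1]; a=X-np.array([.5,y,.115]); print(uv,y,X.round(4),"r",np.hypot(a[0],a[2]).round(4),"ang from top to +x",np.degrees(np.arctan2(a[0],a[2])).round(1))
for yaw in (90,-90):
    q=bot.inverse_kinematics([.55,-.386,.25],down(np.radians(yaw))); print(yaw,None if q is None else np.round(q,2))
bot.goto([.56,-.386,.25],down(np.radians(-93)))
print(bot.current_clock())
w=cam("wrist","c1")
E
```

```text
(195, 245.5) -0.374 [ 0.4569 -0.374  -0.044 ] r 0.1647 ang from top to +x -164.8
(195, 245.5) -0.386 [ 0.5159 -0.386   0.0333] r 0.0832 ang from top to +x 169.0
(195, 245.5) -0.398 [ 0.5748 -0.398   0.1105] r 0.075 ang from top to +x 93.4
(199, 243) -0.374 [ 0.5257 -0.374   0.0477] r 0.072 ang from top to +x 159.1
(199, 243) -0.386 [ 0.5804 -0.386   0.1193] r 0.0805 ang from top to +x 86.9
(199, 243) -0.398 [ 0.6351 -0.398   0.1909] r 0.1549 ang from top to +x 60.7
(191, 245) -0.374 [ 0.3957 -0.374  -0.1107] r 0.2487 ang from top to +x -155.2
(191, 245) -0.386 [ 0.4584 -0.386  -0.0293] r 0.1502 ang from top to +x -163.9
(191, 245) -0.398 [ 0.5212 -0.398   0.0521] r 0.0664 ang from top to +x 161.4
90 [-0.79  0.39  1.25  0.    1.5  -2.36]
-90 [-0.79  0.39  1.25 -0.    1.5   0.78]
1.9333
```

View pics/c1.png

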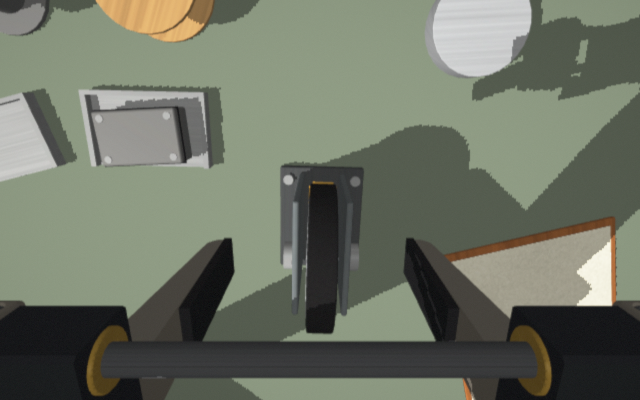

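The wrist picture shows the brass mark at (322,183), at the wheel's +x extreme. The stand base's far edge runs from (281,166) to (363,168).

```bash
python3 - <<'E'
from h import *
w=cam("wrist"); crop(w,260,400,150,350,3,"c2")
for uv,z in [((281,166),.012),((363,168),.012)]: print(uv,ray(w,uv,z).round(4))
h=cv2.cvtColor(w["pixels"],cv2.COLOR_BGR2HSV); m=cv2.inRange(h,(10,90,60),(32,255,255))[150:350,270:380]; ys,xs=np.nonzero(m); print("brass",xs.mean()+270,ys.min()+150,ys.max()+150)
g=h[:,:,2]
for r in (200,230,260,290,320):
    xs=np.nonzero(g[r,290:360]<40)[0]+290; print(r,xs.min(),xs.max(),[ray(w,(x,r),.16)[:2].round(4) for x in (xs.min(),xs.max()+1)])
uv=(322,183.5); o=-w["R"].T@w["t"]; p=ray(w,uv,0); d=(p-o)/np.linalg.norm(p-o)
for xc in (.495,.5,.505):
    c=np.array([xc,.115]); a=np.array([o[0],o[2]])-c; b=np.array([d[0],d[2]]); A=b@b;B=a@b;C=a@a-.0049; D=B*B-A*C
    if D>0:
        L=(-B-np.sqrt(D))/A; X=o+L*d; print(xc,X.round(4),np.degrees(np.arctan2(X[0]-xc,X[2]-.115)))
    else: print(xc,"tangent miss",np.sqrt(a@a-B*B/A))
E
```

```text
(281, 166) [ 0.5614 -0.342   0.012 ]
(363, 168) [ 0.5537 -0.4393  0.012 ]
brass 319.4788732394366 181 196
200 310 337 [array([ 0.5622, -0.3801]), array([ 0.5611, -0.4019])]
230 309 337 [array([ 0.5372, -0.3778]), array([ 0.536, -0.401])]
260 309 337 [array([ 0.5108, -0.3761]), array([ 0.5095, -0.4   ])]
290 313 335 [array([ 0.4826, -0.3778]), array([ 0.4816, -0.3972])]
320 306 333 [array([ 0.4533, -0.3699]), array([ 0.452 , -0.3943])]
0.495 [ 0.5648 -0.39    0.12  ] 85.90034820672662
0.5 [ 0.5679 -0.39    0.1321] 75.88312763071748
0.505 [ 0.5701 -0.3901  0.1408] 68.41374351391404
```

View pics/c2.png

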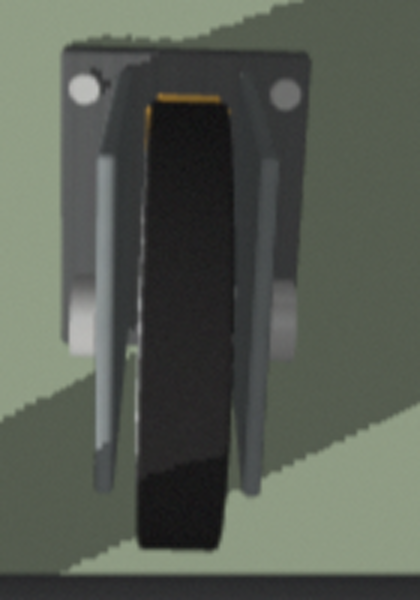

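The two views agree on the axle: about (0.493,-0.385), stand yaw about -4.6°. The mark is about 90–100° round to +x. I'll grip the rim at +40°, swing it to -40°, and look again.

```bash
cat >> h.py <<'E'
AX=np.array([.493,-.385]); WY=np.radians(-4.6); WU=np.array([np.cos(WY),np.sin(WY)])
WROT=down(WY-np.pi/2)
def wp(deg,r=.061,dz=0):
    a=np.radians(deg); xy=AX+WU*r*np.sin(a); return [xy[0],xy[1],.115+r*np.cos(a)-.019+dz]
def stroke(a0,a1,n=None,F=12):
    bot.goto(wp(a0,dz=.06),WROT); bot.set_gripper(.62)
    bot.line_to(wp(a0)); bot.set_gripper(0.1,F)
    n=n or max(1,int(np.ceil(abs(a1-a0)/10)))
    for a in np.linspace(a0,a1,n+1)[1:]: bot.line_to(wp(a),max_speed=.06)
    print("op",bot.current_opening(),"F",np.round(bot.current_contact_force(),1),bot.current_clock())
def release(a1):
    bot.set_gripper(.62); bot.line_to(wp(a1,dz=.06))
E
python3 - <<'E'
from h import *
stroke(40,-40); 
release(-40)
bot.goto([.56,-.386,.25],down(np.radians(-94.6)))
print(bot.current_clock()); w=cam("wrist"); crop(w,240,400,150,350,3,"d1")
t=cam("top"); crop(t,420,500,210,310,6,"d2")
E
```

```text
op 0.25945325804140273 F [-0.2 -4.7 -0.5] 6.775
8.5
```

View pics/d1.png

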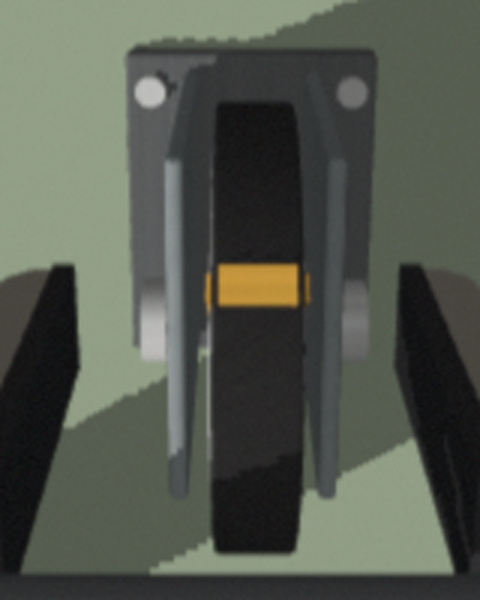

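View pics/d2.png

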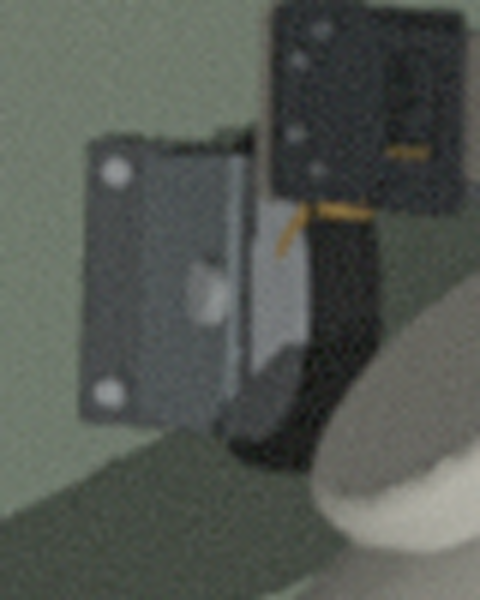

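The brass mark is now on the visible tread, at wrist pixel (326,245). Next I'll compute its angle, and check the axle's x against the wheel's silhouette rows at 184 and 334.

```bash
cat >> h.py <<'E'
def markang(w,uv,R=.07):
    o=-w["R"].T@w["t"]; p=ray(w,uv,0); d=(p-o)/np.linalg.norm(p-o)
    def pl(v): return np.array([v[:2]@WU,v[2]])
    a=pl(o)-np.array([AX@WU,.115]); b=pl(d); A=b@b;B=a@b;C=a@a-R*R; D=B*B-A*C
    L=(-B-np.sqrt(D))/A; X=a+L*b; return np.degrees(np.arctan2(X[0],X[1]))
def brass(w,x0,x1,y0,y1):
    h=cv2.cvtColor(w["pixels"],cv2.COLOR_BGR2HSV); m=cv2.inRange(h,(12,100,80),(30,255,255))[y0:y1,x0:x1]
    n,_,st,ce=cv2.connectedComponentsWithStats(m); i=1+np.argmax(st[1:,4]); return ce[i]+[x0,y0]+0.5*0,st[i]
E
python3 - <<'E'
from h import *
w=cam("wrist"); c,st=brass(w,300,350,180,330); print(c,st,markang(w,c), [markang(w,(c[0],v)) for v in (238,252.)])
# silhouette tangents -> distance from axle
o=-w["R"].T@w["t"]
for xc in (.490,.493,.496):
  for v in (184,334):
    p=ray(w,(326 if v<200 else 324,v),0); d=(p-o)/np.linalg.norm(p-o); b=np.array([d[:2]@WU,d[2]]); b/=np.linalg.norm(b)
    a=np.array([(o[:2]-[xc,-.385])@WU,o[2]-.115]); print(xc,v,abs(a[0]*b[1]-a[1]*b[0]).round(4))
E
```

```text
[324.84318766 243.32133676] [ 12  56  28  15 389] 33.02483192018082 [np.float64(36.390657966507135), np.float64(27.651104843479104)]
0.49 184 0.0703
0.49 334 0.0684
0.493 184 0.0674
0.493 334 0.0707
0.496 184 0.0645
0.496 334 0.0731
```

```bash
sed -i 's/AX=np.array(\[.493,-.385\])/AX=np.array([.4917,-.385])/' h.py; python3 - <<'E'
from h import *
w=cam("wrist"); c,st=brass(w,300,350,180,330); a=markang(w,c); print(a)
stroke(18,18-a); release(18-a)
bot.goto([.53,-.386,.25],down(np.radians(-94.6)))
w=cam("wrist"); crop(w,240,400,130,330,3,"e1"); c,st=brass(w,300,350,150,300); print(c,st,markang(w,c),bot.current_clock())
E
```

```text
34.07226171154698
op 0.260101678017315 F [-0.4 -0.1  0.7] 11.6083
[322.09579439 261.98364486] [  8 105  29  15 428] 0.8503193685101227 13.2167
```

View pics/e1.png

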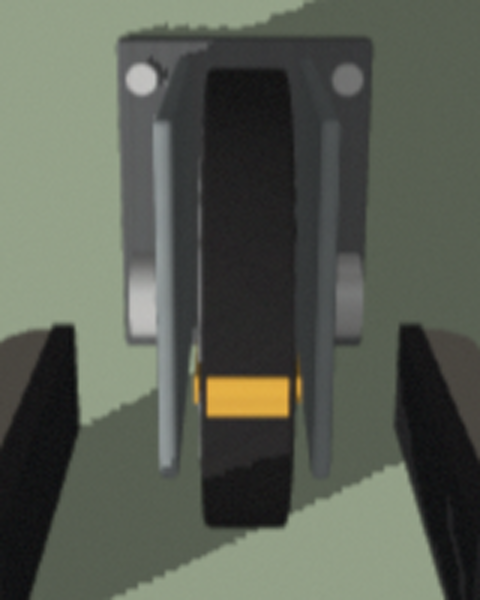

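```bash
python3 - <<'E'
from h import *
w=cam("wrist"); 
for (u1,v1,u2,v2) in [(240+163/3,130+121/3,240+169/3,130+476/3),(240+328/3,130+121/3,240+321/3,130+476/3)]:
    a,b=ray(w,(u1,v1),.128),ray(w,(u2,v2),.128); print(a.round(4),b.round(4),np.linalg.norm(a-b).round(4),((a+b)/2).round(4), ((a+b)/2)[:2]@WU-AX@WU)
m=ray(w,(322.1,262.5),.185); print(m, m[:2]@WU-AX@WU)
t=cam("top"); crop(t,420,500,210,310,6,"e2"); c,st=brass(t,455,485,240,275); print(c,st,ray(t,c,.185),"ang",markang(t,c))
E
```

```text
[ 0.5505 -0.3659  0.128 ] [ 0.437  -0.3563  0.128 ] 0.1138 [ 0.4937 -0.3611  0.128 ] 0.00011971288341838804
[ 0.5467 -0.4123  0.128 ] [ 0.4333 -0.4039  0.128 ] 0.1138 [ 0.49   -0.4081  0.128 ] 0.0001670669359704613
[ 0.49168252 -0.3845078   0.185     ] -5.6896692725127984e-05
[478.57142857 261.82142857] [19 20 10  4 28] [ 0.49204846 -0.38591635  0.185     ] ang 0.3444244127596122
```

View pics/e2.png

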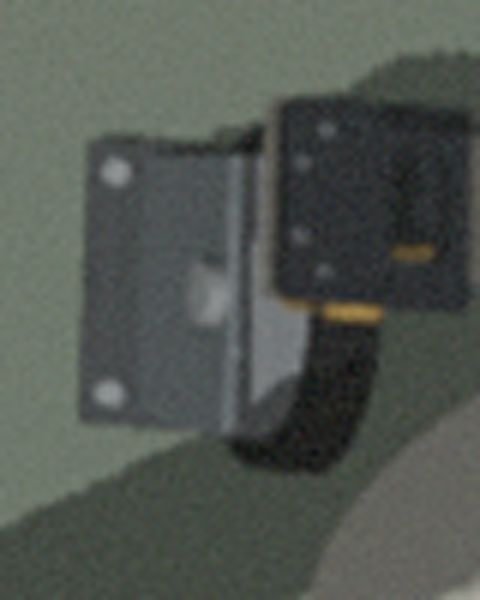

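The mark is within about 1° of the top: wrist gives +0.9°, top camera +0.3°, and the cheek midpoint matches the axle to 0.2 mm. Next is the box, starting with a close look.

```bash
python3 - <<'E'
from h import *
bot.line_to([.53,-.386,.29],max_speed=.3)
bot.goto([.60,-.26,.26],down(0)); w=cam("wrist","f1"); print(bot.current_clock())
np.savez("f1.npz",**w)
E
```

```text
14.9417
```

View pics/f1.png

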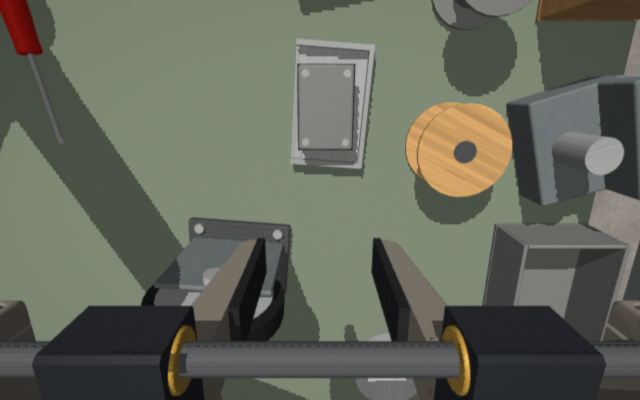

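The box top spans about (298,64) to (355,150), lying near the tray's -x side, and the tray corners are (298,40), (374,44), (360,167) and (291,163).

```bash
python3 - <<'E'
from h import *
w=dict(np.load("f1.npz")); crop(w,280,390,25,185,5,"f2")
q=[ray(w,p,.04) for p in [(298,64),(355,64),(355,150),(298,150)]]; print(np.round(q,4)); print("c",np.mean(q,0))
print("sides",[np.linalg.norm(q[i]-q[(i+1)%4]).round(4) for i in range(4)])
q=[ray(w,p,.016) for p in [(298,40),(374,44),(360,167),(291,163)]]; print(np.round(q,4)); print("c",np.mean(q,0),[np.linalg.norm(q[i]-q[(i+1)%4]).round(4) for i in range(4)])
E
```

```text
[[ 0.5775 -0.1474  0.04  ]
 [ 0.6371 -0.1475  0.04  ]
 [ 0.6396 -0.2374  0.04  ]
 [ 0.5758 -0.2373  0.04  ]]
c [ 0.60751853 -0.1924026   0.04      ]
sides [np.float64(0.0595), np.float64(0.09), np.float64(0.0638), np.float64(0.09)]
[[ 0.5767 -0.1211  0.016 ]
 [ 0.6596 -0.1253  0.016 ]
 [ 0.6488 -0.2617  0.016 ]
 [ 0.5657 -0.2566  0.016 ]]
c [ 0.61267571 -0.19119215  0.016     ] [np.float64(0.083), np.float64(0.1368), np.float64(0.0832), np.float64(0.1359)]
```

View pics/f2.png

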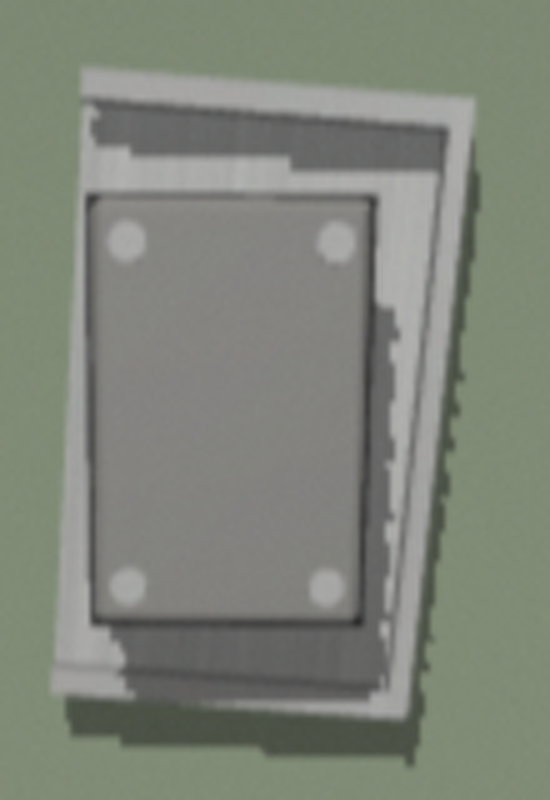

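```bash
python3 - <<'E'
from h import *
w=dict(np.load("f1.npz"));q=[ray(w,p,.04) for p in [(297.6,64.4),(355,64.4),(352,150),(298.6,150)]]; print(np.round(q,4)); c=np.mean(q,0); print(c)
bot.set_gripper(1.0)
bot.goto([c[0],c[1],.09],down(0)); bot.line_to([c[0],c[1],.0215],max_speed=.08)
bot.set_gripper(0.3,35); print(bot.current_opening(),bot.current_contact_force())
bot.line_to([c[0],c[1],.10],max_speed=.1); print(bot.current_opening(),bot.current_contact_force(),bot.current_clock())
E
```

```text
[[ 0.5771 -0.1478  0.04  ]
 [ 0.6371 -0.1479  0.04  ]
 [ 0.6363 -0.2374  0.04  ]
 [ 0.5765 -0.2373  0.04  ]]
[ 0.6067435  -0.19259641  0.04      ]
0.6493373008619738 [-0.45179887 -0.16791343  0.65321457]
0.6485715975540572 [ 0.04164446  0.55421771 -2.0165635 ] 18.8917
```

```bash
python3 - <<'E'
from h import *
bot.line_to([.42,-.12,.10],max_speed=.2); print(bot.current_opening(),bot.current_contact_force())
bot.line_to([.42,-.12,.0165],max_speed=.08); print(bot.current_opening(),bot.current_contact_force())
bot.set_gripper(.95); bot.line_to([.42,-.12,.12],max_speed=.2)
# look at magazine next
bot.goto([.55,.24,.26],down(0)); print(bot.current_clock())
w=cam("wrist","g1"); np.savez("g1.npz",**w)
t=cam("top","g2"); np.savez("g2.npz",**t)
E
```

```text
0.6496542396755678 [ 0.02437004 -0.03690298 -2.75859259]
0.6489640733918268 [ 0.69864345 -0.53589735 -1.67939977]
23.9833
```

View pics/g1.png

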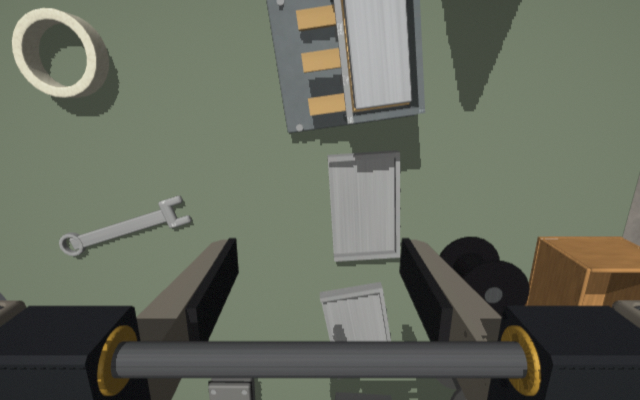

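View pics/g2.png

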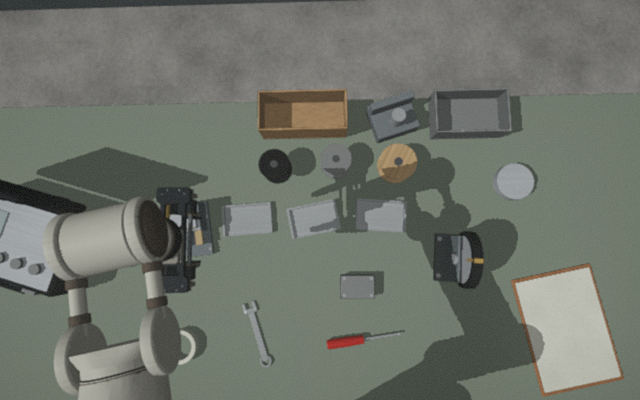

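The box sits flat on the bench at top pixel (358,286), and the trays haven't moved. For the magazine I'll look from its front, using the same jaw orientation as the pinch.

```bash
python3 - <<'E'
from h import *
bot.goto([.50,.34,.26],down(np.pi/2)); print(bot.current_clock(),bot.current_joints())
w=cam("wrist","h1"); np.savez("h1.npz",**w)
E
```

```text
25.3333 [ 3.96756076e-01  2.08219766e-01  1.45094368e+00 -1.41603394e-04
  1.48250933e+00 -1.17238862e+00]
```

View pics/h1.png

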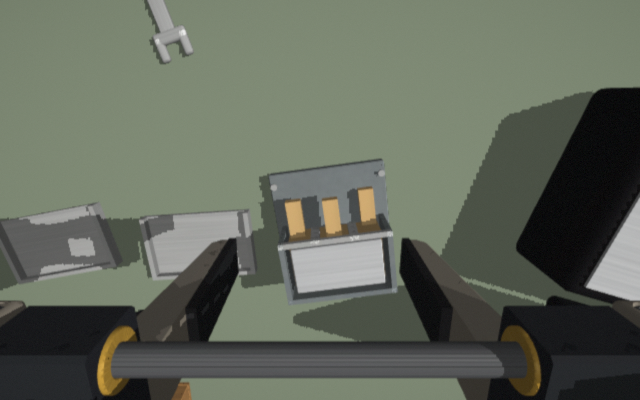

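The front view shows the deck's front corners at (270,175) and (383,160). The tabs are at (367,208) (board1, right, +y), (332,217) (board3, middle) and (295,219) (board2, left).

```bash
python3 - <<'E'
from h import *
w=dict(np.load("h1.npz")); crop(w,260,410,150,310,5,"h2")
h=cv2.cvtColor(w["pixels"],cv2.COLOR_BGR2HSV); m=cv2.inRange(h,(8,90,120),(28,255,255)); m[:,:260]=0;m[:150]=0;m[300:]=0;m[:,400:]=0
n,_,st,ce=cv2.connectedComponentsWithStats(m)
for i in range(1,n):
    if st[i,4]>60: print(st[i],ce[i])
E
```

```text
[358 188  18  35 495] [366.2989899 204.8020202]
[322 199  20  37 536] [331.33395522 216.43097015]
[285 200  20  37 540] [294.72037037 217.60925926]
```

View pics/h2.png

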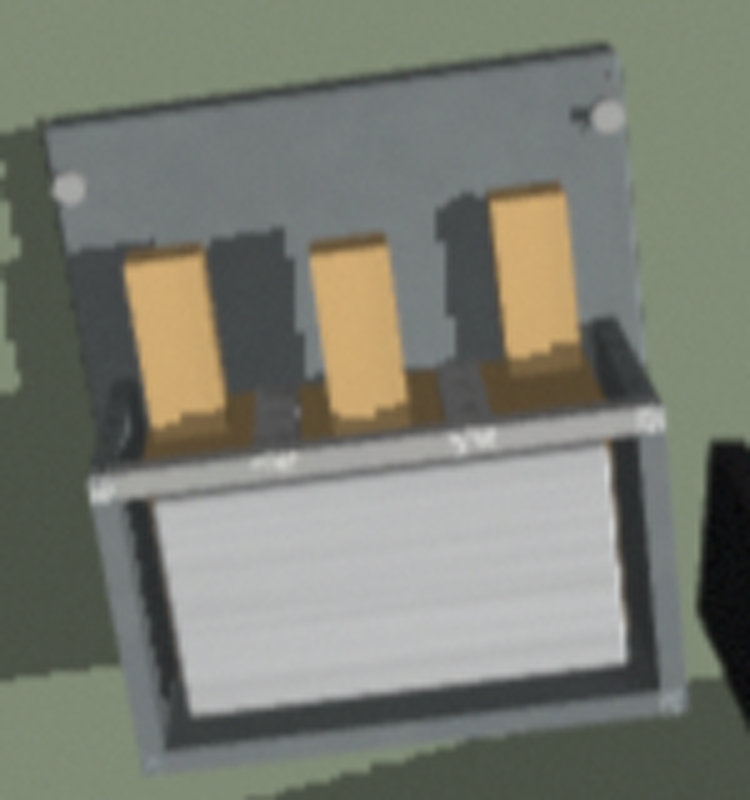

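```bash
python3 - <<'E'
from h import *
w=dict(np.load("h1.npz"))
P=lambda x,y,z: ray(w,(260+x/5,150+y/5),z)
a,b=P(50,123,.015),P(608,52,.015); print("deck",a,b,np.linalg.norm(a-b)); d=(b-a)[:2]; yaw=np.arctan2(-d[0],d[1]); print("yaw",np.degrees(yaw))
ex=np.array([np.cos(yaw),np.sin(yaw)]); ey=np.array([-ex[1],ex[0]])
print("origin from deck",(a+b)[:2]/2+ex*.105)
for n,p,q,z,ty in [("b1",(488,194),(562,187),.027,.044),("b2",(124,263),(203,255),.039,-.044),("b3",(309,246),(386,240),.051,0)]:
    A,B=P(*p,z),P(*q,z); M=(A+B)[:2]/2; print(n,M,np.linalg.norm(A-B),"origin",M+ex*.075-ey*ty)
A,B=P(90,490,.075),P(662,420,.075); print("crossbar front",A,B,np.linalg.norm(A-B))
A,B=P(148,770,.075),P(682,705,.075); d=(B-A)[:2]; print("back",A,B,np.linalg.norm(A-B),np.degrees(np.arctan2(-d[0],d[1])),(A+B)[:2]/2-ex*.042)
E
```

```text
deck [0.51131747 0.28063129 0.015     ] [0.49410307 0.41571161 0.015     ] 0.13617278399907734
yaw 7.262527820018489
origin from deck [0.60686789 0.36144512]
b1 [0.52534052 0.39535295] 0.017734536810443968 origin [0.60530112 0.36118714]
b2 [0.53859962 0.30933472] 0.01871837209238309 origin [0.60743562 0.36246292]
b3 [0.53113083 0.35217753] 0.017542306416653372 origin [0.60552913 0.36165872]
crossbar front [0.58117306 0.29452607 0.075     ] [0.56463931 0.42079315 0.075     ] 0.12734496916031193
back [0.65291447 0.30554155 0.075     ] [0.63583955 0.42970022 0.075     ] 0.12532728763914025 7.830481240848742 [0.60271396 0.36231142]
```

The deck edge and all three tabs put the magazine origin at about (0.606,0.3615), yaw 7.3°, agreeing to 2 mm. Now to draw out board 1.

```bash
cat >> h.py <<'E'
MO=np.array([.606,.3615]); MY=np.radians(7.3); MX=np.array([np.cos(MY),np.sin(MY)]); MYv=np.array([-MX[1],MX[0]])
MROT=down(MY+np.pi/2)
def mag(x,y): return MO+MX*x+MYv*y
def pull(ty,gx=-.063,F=40,dist=.125,z=.0175):
    p=mag(gx,ty); bot.set_gripper(.30); bot.goto([*p,.13],MROT); bot.line_to([*p,.06],max_speed=.15); bot.line_to([*p,z],max_speed=.06)
    print("down F",np.round(bot.current_contact_force(),1))
    bot.set_gripper(.05,F); print("op",bot.current_opening()*92)
    q=p-MX*dist; bot.line_to([*q,z],max_speed=.06)
    print("pulled op",bot.current_opening()*92,np.round(bot.current_contact_force(),1),bot.current_clock())
    return q
E
python3 - <<'E'
from h import *
print(mag(-.075,.044))
q=pull(.044)
w=cam("wrist","i1"); t=cam("top"); crop(t,130,330,180,300,4,"i2")
E
```

```text
[0.52601707 0.39561351]
down F [-0.5  0.4  0.2]
op 17.693466617497098
pulled op 17.20150462467203 [0.5 0.4 2.1] 31.0167
```

View pics/i1.png

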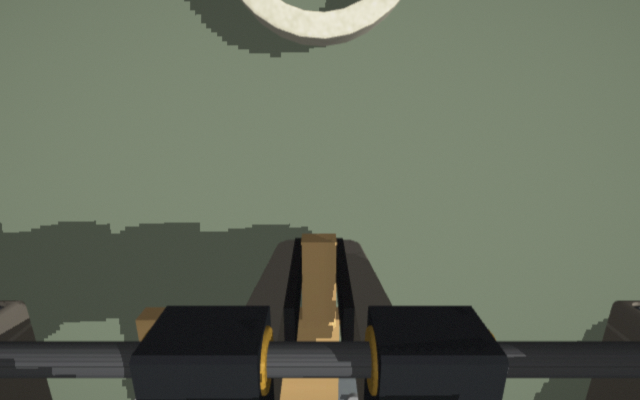

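View pics/i2.png

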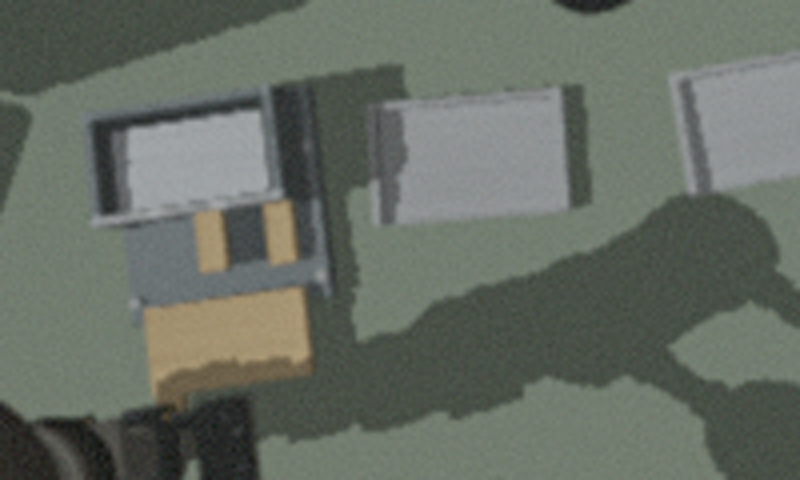

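Board 1 is out, clear of the stack, and two tabs remain. Next I'll measure trays 1 and 2 from the earlier wrist image.

```bash
python3 - <<'E'
from h import *
w=dict(np.load("h1.npz")); crop(w,0,260,195,290,3,"j1")
w=dict(np.load("g1.npz")); crop(w,310,430,140,280,5,"j2")
E
```

```text
(no output)
```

View pics/j1.png

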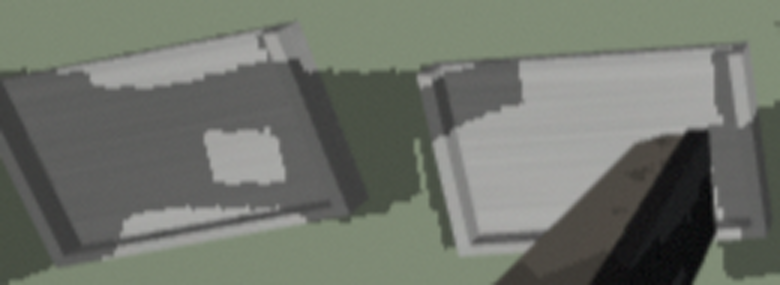

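View pics/j2.png

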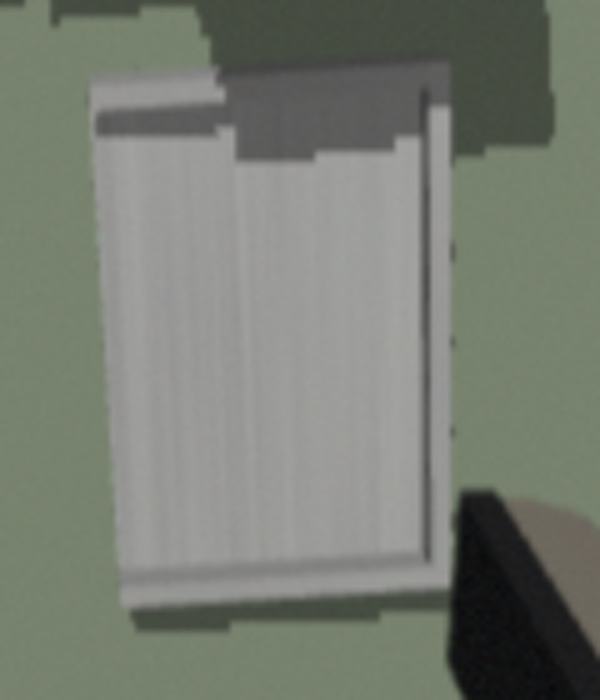

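```bash
cat >> h.py <<'E'
def traypose(c,corners,z=.016):
    "corners px in order (-x,+y),(+x,+y),(+x,-y),(-x,-y)"
    q=np.array([ray(c,p,z) for p in corners])[:,:2]
    m=np.array([[-.043,.069],[.043,.069],[.043,-.069],[-.043,-.069]])
    qc=q-q.mean(0); ang=np.arctan2((m[:,0]*qc[:,1]-m[:,1]*qc[:,0]).sum(),(m*qc).sum())
    R=np.array([[np.cos(ang),-np.sin(ang)],[np.sin(ang),np.cos(ang)]])
    print("tray",q.mean(0).round(4),"yaw",np.degrees(ang).round(2),"sides",[np.linalg.norm(q[i]-q[(i+1)%4]).round(4) for i in range(4)],"res mm",(1e3*np.linalg.norm(qc-m@R.T,axis=1)).round(1))
    return q.mean(0),ang
E
python3 - <<'E'
from h import *
g=dict(np.load("g1.npz")); traypose(g,[(310+x/5,140+y/5) for x,y in [(92,77),(449,62),(451,588),(122,605)]])
t=cam("top"); traypose(t,[(130+x/4,180+y/4) for x,y in [(376,224),(368,103),(562,88),(570,206)]])
E
```

```text
tray [0.6079 0.1837] yaw 3.52 sides [np.float64(0.085), np.float64(0.1382), np.float64(0.086), np.float64(0.1395)] res mm [1.3 1.  0.8 0.4]
tray [0.6088 0.1806] yaw 4.05 sides [np.float64(0.0851), np.float64(0.1372), np.float64(0.0828), np.float64(0.1361)] res mm [1.2 0.5 1.7 1.7]
```

Tray1 measures the same in both views: (0.608,0.183), yaw 3.6°. I'll lift the board, check it in the grip, and place it.

```bash
cat >> h.py <<'E'
def place_pose(T,ang,ty,gx=-.063,off=(-.002,0)):
    ex=np.array([np.cos(ang),np.sin(ang)]); ey=np.array([-ex[1],ex[0]])
    return np.array(T)+ex*(off[0]+gx)+ey*(off[1]+ty), down(ang+np.pi/2)
E
python3 - <<'E'
from h import *
p=np.array(bot.current_ee_pos()); bot.line_to([p[0],p[1],.065],max_speed=.1)
q,r=place_pose((.608,.183),np.radians(3.6),.044); print(q)
bot.line_to([q[0],q[1],.065],rot=r,max_speed=.15)
print("op",bot.current_opening()*92,bot.current_contact_force(),bot.current_clock())
t=cam("top"); crop(t,130,330,180,300,4,"k1"); s=cam("scene"); crop(s,270,420,130,250,5,"k2")
E
```

```text
[0.54036548 0.22283179]
op 17.926521743684702 [-0.46772026 -0.33217922 -0.29171335] 33.2917
```

View pics/k1.png

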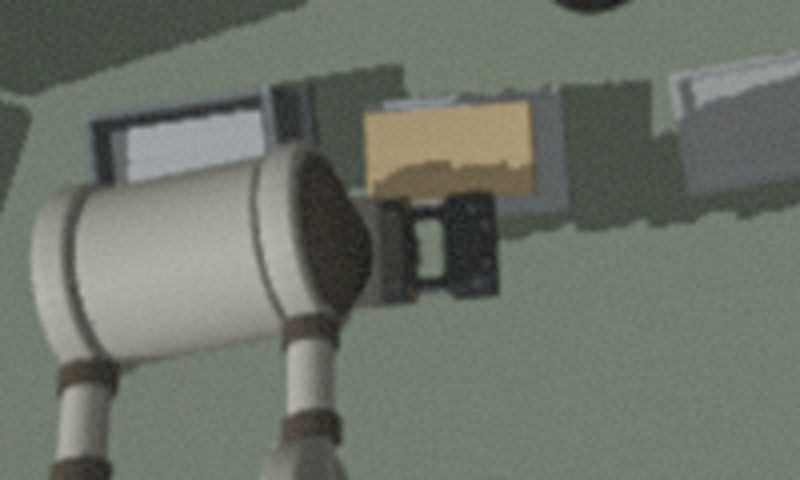

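View pics/k2.png

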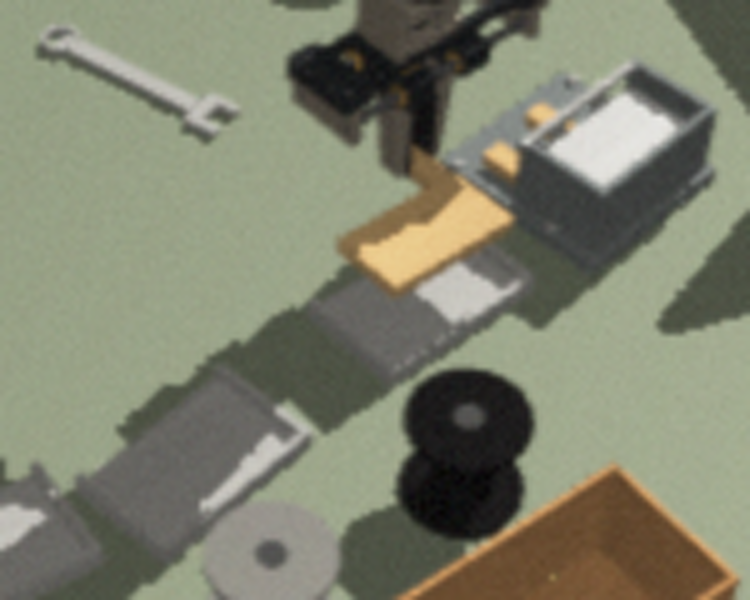

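```bash
python3 - <<'E'
from h import *
t=cam("top"); a,b=[ray(t,(130+x/4,180+y/4),.0745)[:2] for x,y in [(364,113),(532,100)]]
d=a-b; ang=np.arctan2(-d[0],d[1]); print(a,b,np.linalg.norm(d),np.degrees(ang)); ex=np.array([np.cos(ang),np.sin(ang)]); print("plate centre",(a+b)/2-ex*.03)
E
```

```text
[0.63412287 0.23838585] [0.64100074 0.12647635] 0.11212065582249146 3.5169301809775737
plate centre [0.6076183 0.1805908]
```

In the top view the plate centre relative to the tray centre is right to 2 mm, so I'll lower it.

```bash
python3 - <<'E'
from h import *
p=np.array(bot.current_ee_pos()); bot.line_to([p[0],p[1],.009],max_speed=.06); print(bot.current_ee_pos(),bot.current_contact_force())
bot.set_gripper(.32); bot.line_to([p[0],p[1],.10],max_speed=.15)
bot.goto([.50,.30,.26],down(np.pi/2)); print(bot.current_clock())
w=cam("wrist","l1"); np.savez("l1.npz",**w); t=cam("top","l2")
E
```

```text
[0.54018519 0.22339093 0.00980231] [-3.8269005  -0.89952904  6.35763838]
36.425
```

View pics/l1.png

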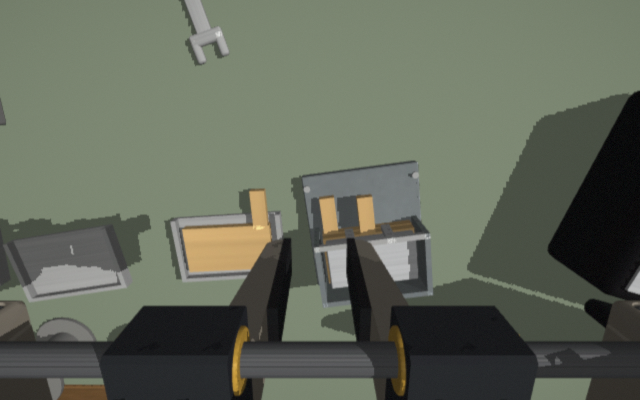

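View pics/l2.png

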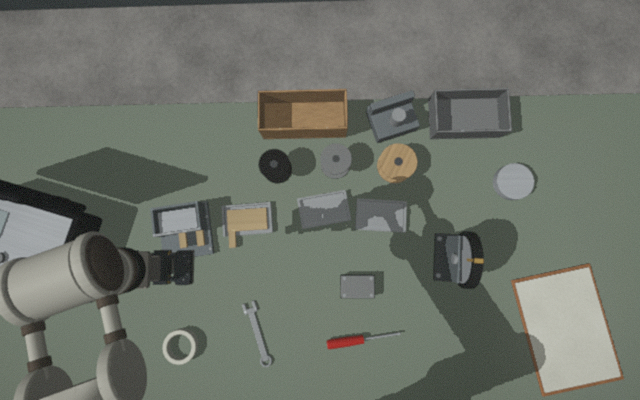

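Board 1 is seated in tray1, with its tab out of the open side. Tray2 has been knocked, from top pixel (315,218) to (323,210). Next I'll check the tab tips and the seating.

```bash
python3 - <<'E'
from h import *
w=dict(np.load("l1.npz")); crop(w,160,440,150,310,2.8,"m1"); 
t=cam("top"); crop(t,210,420,130,250,3.8,"m2")
E
```

```text
(no output)
```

View pics/m1.png

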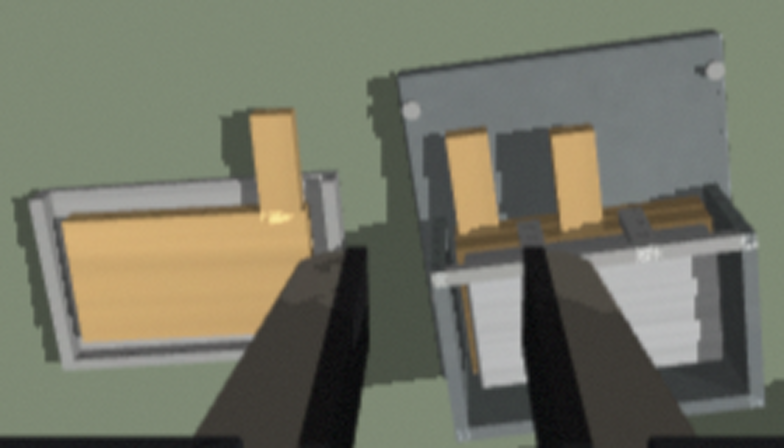

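View pics/m2.png

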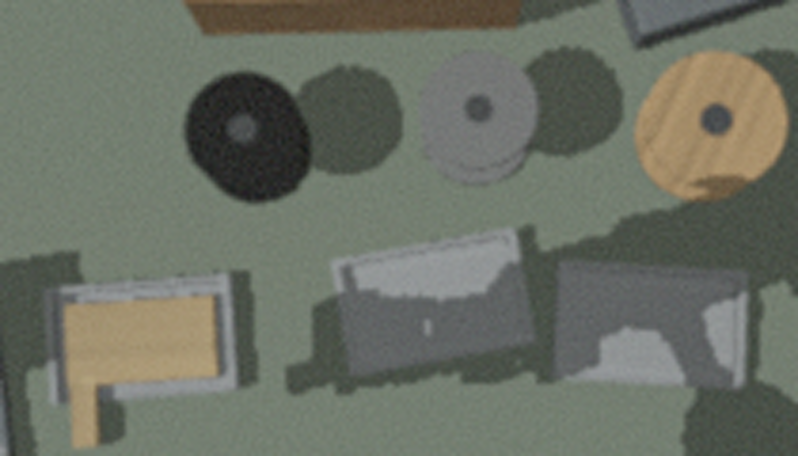

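```bash
python3 - <<'E'
from h import *
w=dict(np.load("l1.npz")); P=lambda x,y,z: ray(w,(160+x/2.8,150+y/2.8),z)[:2]
for n,a,b,z,ty in [("b2",(447,136),(488,131),.027,-.044),("b3",(552,133),(594,128),.039,0),("b1",(249,115),(296,112),.018,0)]:
    A,B=P(*a,z),P(*b,z); M=(A+B)/2; d=B-A; print(n,M,np.linalg.norm(d),np.degrees(np.arctan2(-d[0],d[1])),"pred",mag(-.075,ty))
q=pull(-.044)
p=np.array(bot.current_ee_pos()); bot.line_to([p[0],p[1],.065],max_speed=.1)
print("op",bot.current_opening()*92,bot.current_contact_force())
t=cam("top","n1"); np.savez("n1.npz",**t); crop(t,130,420,160,300,2.7,"n2")
E
```

```text
b2 [0.53479536 0.30926993] 0.017689315343510755 7.255295517210907 pred [0.53719876 0.3083268 ]
b3 [0.52994672 0.35276958] 0.017483447290556023 7.105843574180819 pred [0.53160792 0.35197015]
b1 [0.52837824 0.22452416] 0.0205827768444205 3.77105089366958 pred [0.53160792 0.35197015]
down F [-0.3 -0.   0. ]
op 17.445500913513328
pulled op 17.384317761192825 [0.3 0.4 1. ] 41.4417
op 17.874656080429236 [-0.0302181   0.42207446 -0.79519468]
```

View pics/n2.png

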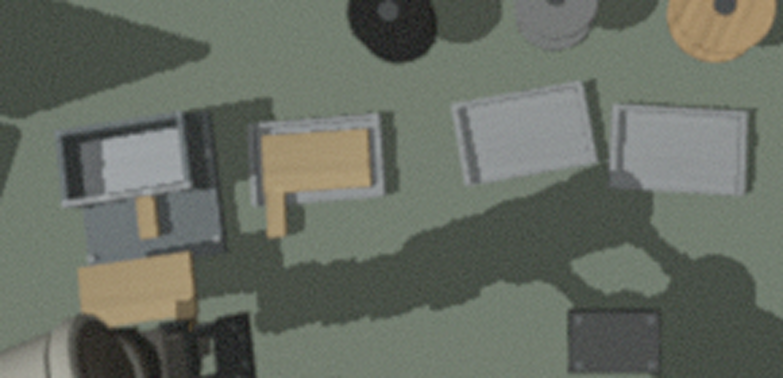

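Board 2 is drawn and lifted, and board 3's tab stays put. Now a closer look at tray2 in its new place.

```bash
python3 - <<'E'
from h import *
t=dict(np.load("n1.npz")); crop(t,285,415,180,245,6,"n3")
E
```

```text
(no output)
```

View pics/n3.png

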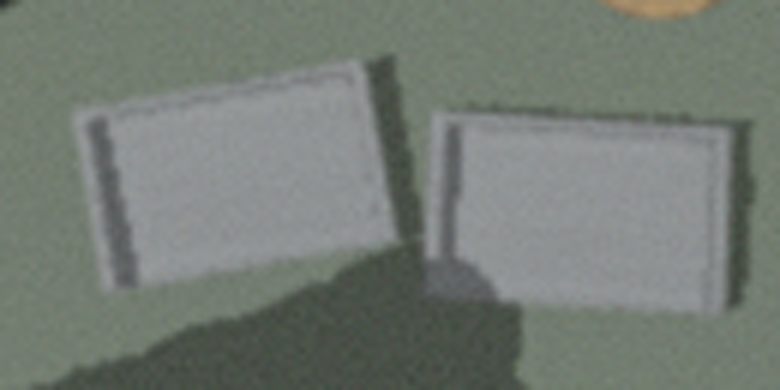

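```bash
python3 - <<'E'
from h import *
t=dict(np.load("n1.npz")); P=lambda l:[(285+x/6,180+y/6) for x,y in l]
T2=traypose(t,P([(105,291),(73,110),(362,62),(395,243)]))
T3=traypose(t,P([(424,297),(433,112),(733,126),(728,312)]))
np.savez("T.npz",T2=[*T2[0],T2[1]],T3=[*T3[0],T3[1]])
E
```

```text
tray [ 0.6318 -0.0344] yaw 8.75 sides [np.float64(0.0858), np.float64(0.1369), np.float64(0.0858), np.float64(0.1361)] res mm [1.4 0.2 1.  0.6]
tray [ 0.613 -0.194] yaw -3.74 sides [np.float64(0.0861), np.float64(0.1389), np.float64(0.0861), np.float64(0.1395)] res mm [0.9 0.3 0.6 0.6]
```

```bash
python3 - <<'E'
from h import *
q,r=place_pose((.6313,-.0315),np.radians(8.9),-.044,gx=-.0612); print(q)
bot.line_to([q[0],q[1],.065],rot=r,max_speed=.2)
print("op",bot.current_opening()*92,bot.current_contact_force(),bot.current_clock())
t=cam("top"); np.savez("o1.npz",**t); crop(t,270,430,160,260,5,"o1"); s=cam("scene"); crop(s,220,370,150,270,5,"o2")
E
```

```text
[ 0.57566819 -0.08474793]
op 17.287977777777378 [-0.58506047  0.23062682 -0.47816172] 44.3083
```

View pics/o1.png

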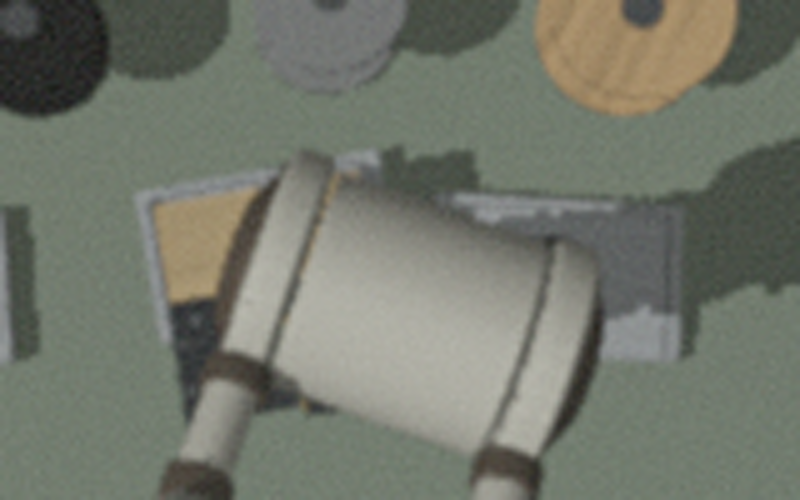

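View pics/o2.png

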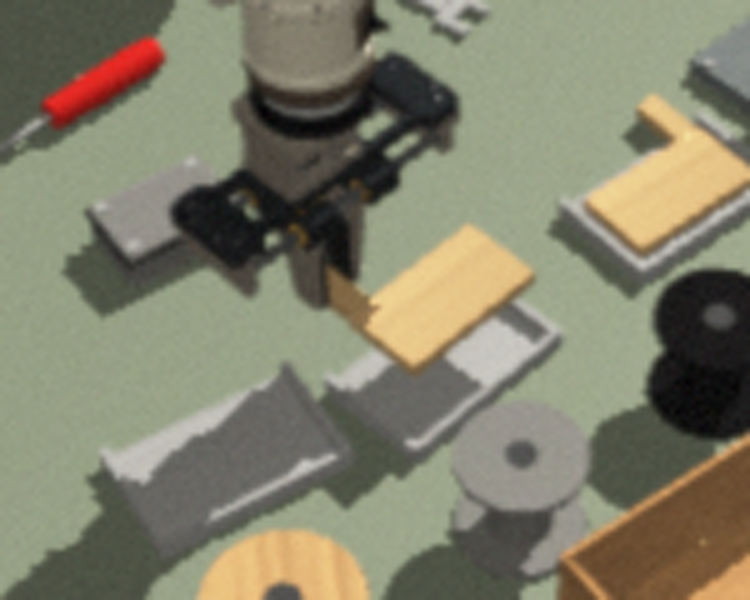

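```bash
python3 - <<'E'
from h import *
s=cam("scene"); P=lambda x,y,z: ray(s,(220+x/5,150+y/5),z)[:2]
a=P(413,360,.0745);b=P(535,268,.0745);c=P(472,226,.0745); d=b-a; ang=np.arctan2(-d[0],d[1]); ex=np.array([np.cos(ang),np.sin(ang)])
print(a,b,c,np.linalg.norm(d),np.linalg.norm(b-c),np.degrees(ang),"centre",(a+b)/2-ex*.03)
A=P(408,440,.016);B=P(560,327,.016); d=B-A; ang=np.arctan2(-d[0],d[1]);ex=np.array([np.cos(ang),np.sin(ang)]); print("tray2",A,B,np.linalg.norm(d),np.degrees(ang),(A+B)/2-ex*.043)
C=P(105,458,.016);D=P(288,368,.016);print("tray3 -x edge",C,D,np.linalg.norm(C-D))
E
```

```text
[ 0.66647309 -0.07948535] [0.65150317 0.02810593] [0.59772389 0.0166909 ] 0.10862771960947401 0.0549773987784359 7.921104599995469 centre [ 0.62927437 -0.02982399]
tray2 [ 0.6794089  -0.09432798] [0.66349717 0.04108444] 0.13634407927681005 6.701847606266272 [ 0.62874686 -0.03163999]
tray3 -x edge [ 0.57617812 -0.25814716] [ 0.58455735 -0.12432496] 0.13408427381319302
```

The scene view agrees: the board is over tray2 within 2 mm. The outer finger has little room next to tray3's edge, so I'll shift 2 mm to +y and open only slightly.

```bash
python3 - <<'E'
from h import *
q,r=place_pose((.6313,-.0315),np.radians(8.3),-.044,gx=-.0612,off=(-.002,.002))
bot.line_to([q[0],q[1],.05],rot=r,max_speed=.1)
bot.line_to([q[0],q[1],.009],max_speed=.05); print(bot.current_ee_pos(),bot.current_contact_force(),bot.current_opening()*92)
bot.set_gripper(.245); bot.line_to([q[0],q[1],.10],max_speed=.15); print(bot.current_contact_force())
bot.goto([.50,.32,.26],down(np.pi/2)); print(bot.current_clock())
w=cam("wrist","p1"); np.savez("p1.npz",**w); t=cam("top","p2")
crop(t,130,430,130,250,2.6,"p3")
E
```

```text
[ 0.57500834 -0.08225233  0.00907718] [-0.84677487  0.32533299  0.81992829] 17.78707993705971
[ 0.0747505   0.22159772 -0.33850493]
48.3917
```

View pics/p1.png

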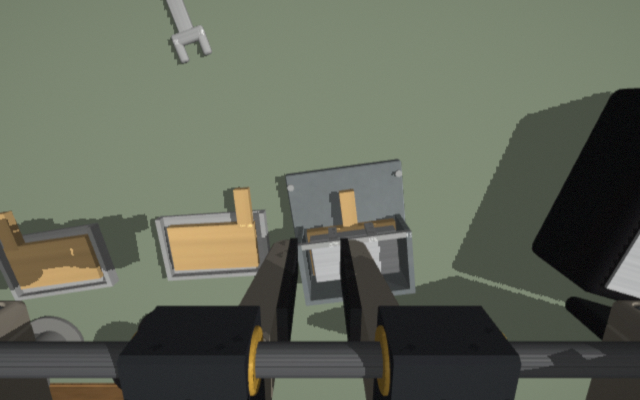

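View pics/p3.png

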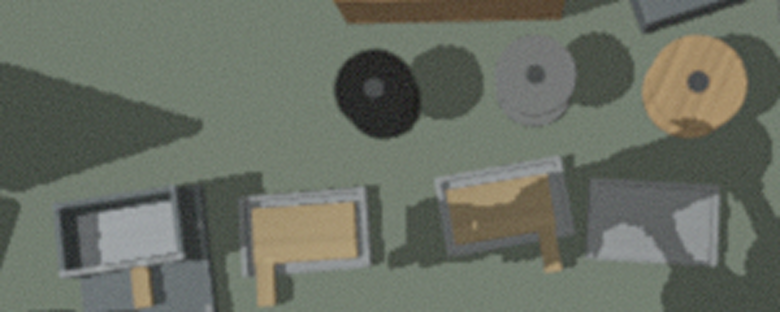

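Board 2 lies in tray2. Board 3's tab is centred at wrist pixel (347,205), so I'll draw it next.

```bash
python3 - <<'E'
from h import *
w=dict(np.load("p1.npz")); crop(w,290,410,155,245,6,"q1")
h=cv2.cvtColor(w["pixels"],cv2.COLOR_BGR2HSV); m=cv2.inRange(h,(8,90,120),(28,255,255)); m[:,:330]=0;m[:180]=0;m[222:]=0;m[:,370:]=0
n,_,st,ce=cv2.connectedComponentsWithStats(m); i=1+np.argmax(st[1:,4]); print(st[i],ce[i], ray(w,(347.3,st[i][1]+1),.027),"pred tip",mag(-.075,0))
q=pull(0.0)
p=np.array(bot.current_ee_pos()); bot.line_to([p[0],p[1],.065],max_speed=.1)
print("op",bot.current_opening()*92,bot.current_contact_force())
t=cam("top","q2"); np.savez("q2.npz",**t); crop(t,130,420,160,300,2.7,"q3")
E
```

```text
[339 191  18  31 449] [347.71269488 206.20267261] [0.52962093 0.35359444 0.027     ] pred tip [0.53160792 0.35197015]
down F [-0.6 -0.3  0.2]
op 17.700689320148225
pulled op 17.371043193676005 [-0.7  0.6  0.9] 53.4167
op 17.365887289048853 [-0.64883918 -0.62882502 -1.63408603]
```

View pics/q3.png

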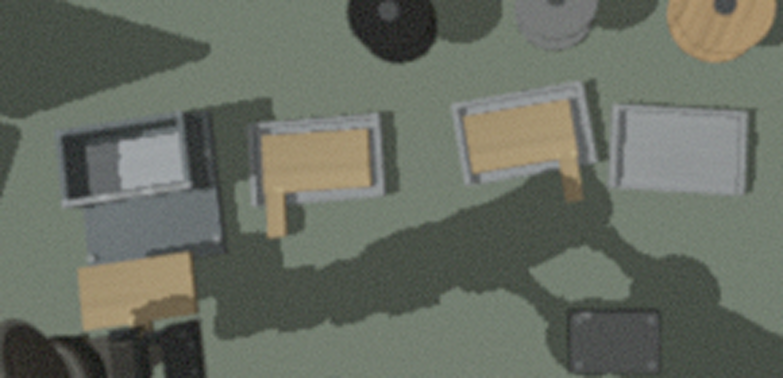

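Board 3 is out and the magazine now holds only the weight. Tray3 hasn't moved, so I'll carry the board there and check before lowering.

```bash
python3 - <<'E'
from h import *
q,r=place_pose((.6127,-.1915),np.radians(-4.3),0.,gx=-.0612); print(q)
bot.line_to([q[0],q[1],.065],rot=r,max_speed=.2)
print("op",bot.current_opening()*92,bot.current_contact_force(),bot.current_clock())
s=cam("scene"); np.savez("r1.npz",**s); crop(s,200,350,160,280,5,"r1");t=cam("top"); crop(t,330,490,160,260,5,"r2")
E
```

```text
[ 0.5496779  -0.18676134]
op 17.349988172044757 [-1.04110287  0.10270619  0.45007766] 56.9417
```

View pics/r1.png

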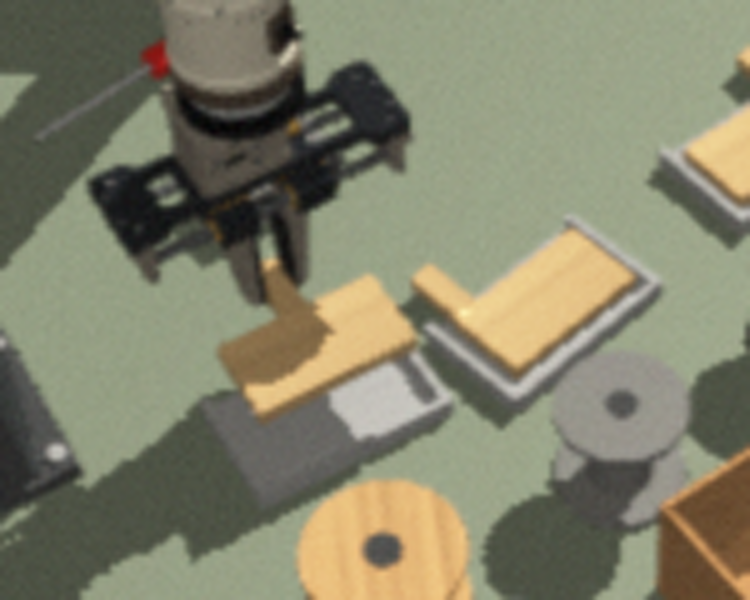

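View pics/r2.png

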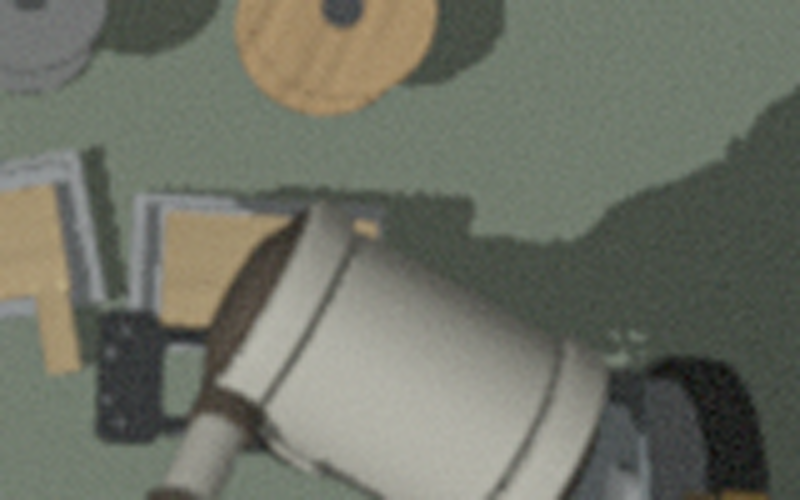

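```bash
python3 - <<'E'
from h import *
s=dict(np.load("r1.npz")); P=lambda x,y,z: ray(s,(200+x/5,160+y/5),z)[:2]
def ctr(a,b,h):
    d=b-a; ang=np.arctan2(-d[0],d[1]); ex=np.array([np.cos(ang),np.sin(ang)]); print(np.linalg.norm(d).round(4),np.degrees(ang).round(1),((a+b)/2-ex*h).round(4))
ctr(P(254,408,.0745),P(418,333,.0745),.03); ctr(P(262,492,.016),P(450,396,.016),.043)
p=np.array(bot.current_ee_pos()); bot.line_to([p[0],p[1],.009],max_speed=.06); print(bot.current_ee_pos(),bot.current_contact_force(),bot.current_opening()*92)
bot.set_gripper(.30); bot.line_to([p[0],p[1],.10],max_speed=.15); bot.line_to([p[0]-.02,p[1],.26],max_speed=.25)
bot.goto([.40,.05,.30],down(np.pi/2))
print(bot.current_clock()); w=cam("wrist","s1"); np.savez("s1.npz",**w); t=cam("top","s2"); np.savez("s2.npz",**t); s=cam("scene","s3"); crop(s,150,420,130,300,2.9,"s4")
E
```

```text
0.1124 -5.8 [ 0.6107 -0.1905]
0.1352 -3.6 [ 0.614  -0.1917]
[ 0.54998255 -0.18652251  0.00918827] [-0.51699603 -0.21982834 -0.23701436] 17.5174033429715
61.0917
```

View pics/s1.png

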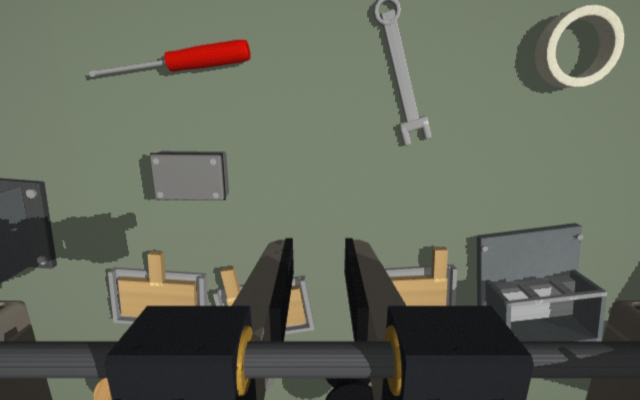

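View pics/s2.png

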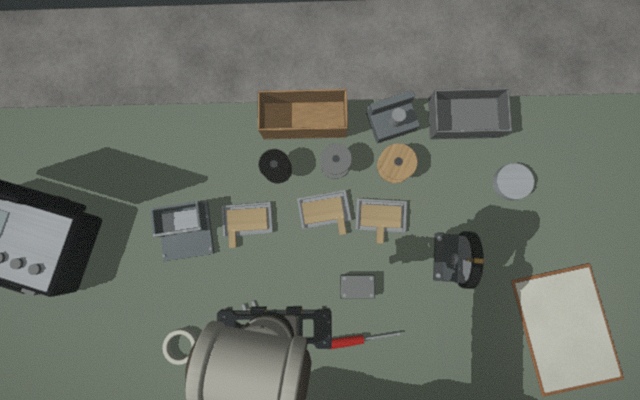

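View pics/s4.png

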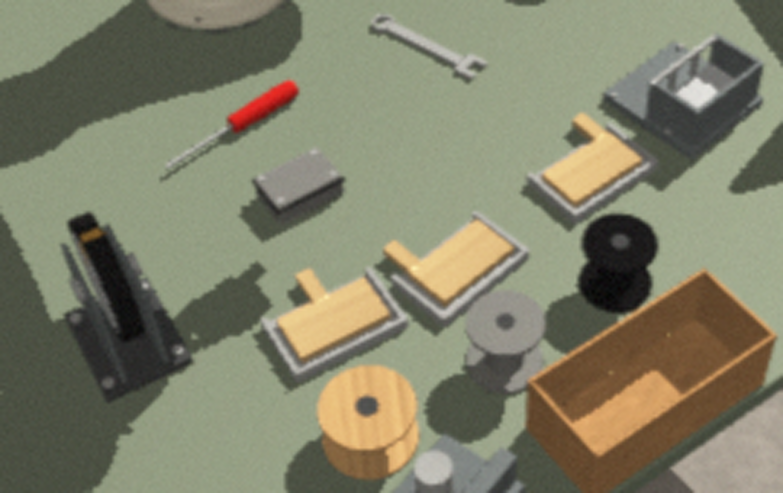

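All three boards are in trays, the reels stand, and the box is on the bench. For the final checks I'll take close wrist views of the trays and re-measure the wheel.

```bash
python3 - <<'E'
from h import *
t=dict(np.load("s2.npz")); h=cv2.cvtColor(t["pixels"],cv2.COLOR_BGR2HSV)[245:275,465:492]; print(cv2.inRange(h,(12,80,70),(30,255,255)).any())
bot.set_gripper(1.0)
bot.goto([.60,.05,.24],down(0)); w=cam("wrist"); np.savez("t1.npz",**w); crop(w,270,430,60,250,4 if 0 else 3,"t1"); cv2.imwrite("pics/t1f.png",w["pixels"])
bot.line_to([.60,-.29,.27],max_speed=.3); w=cam("wrist","t2f"); np.savez("t2.npz",**w)
bot.goto([.53,-.386,.29],down(np.radians(-94.6))); w=cam("wrist"); np.savez("t3.npz",**w)
c,st=brass(w,300,350,150,310); print(c,st,markang(w,c),bot.current_clock()); cv2.imwrite("pics/t3f.png",w["pixels"])
E
```

```text
True
[321.82165605 239.83121019] [ 10  84  25  13 314] 0.9331666379806668 66.4833
```

View pics/t1f.png

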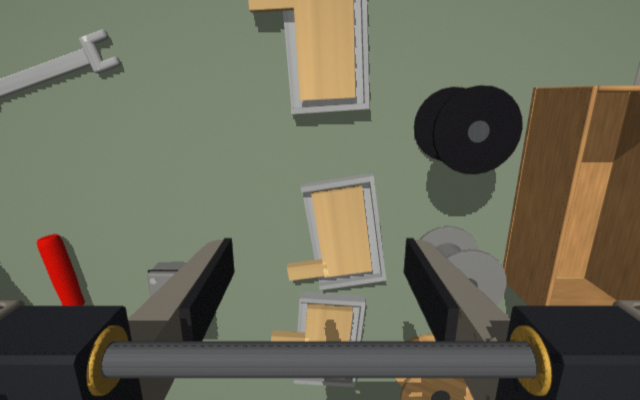

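View pics/t2f.png

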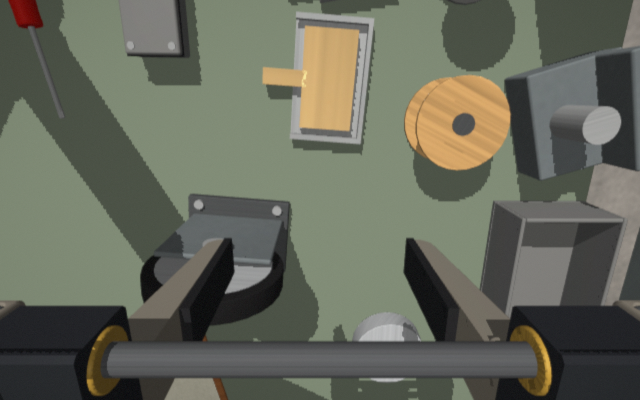

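View pics/t3f.png

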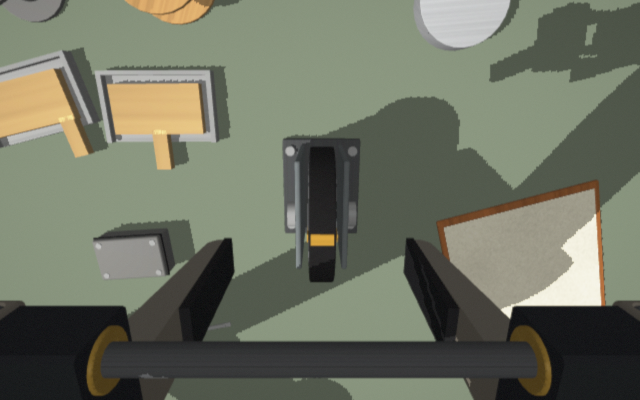

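```bash
python3 - <<'E'
from h import *
bot.goto([.58,.11,.24],down(0)); w=cam("wrist"); np.savez("u1.npz",**w); crop(w,230,430,20,220,4 if 0 else 3,"u1")
s=cam("scene"); crop(s,320,410,140,210,8,"u2"); print(bot.current_clock())
E
```

```text
68.4
```

View pics/u1.png

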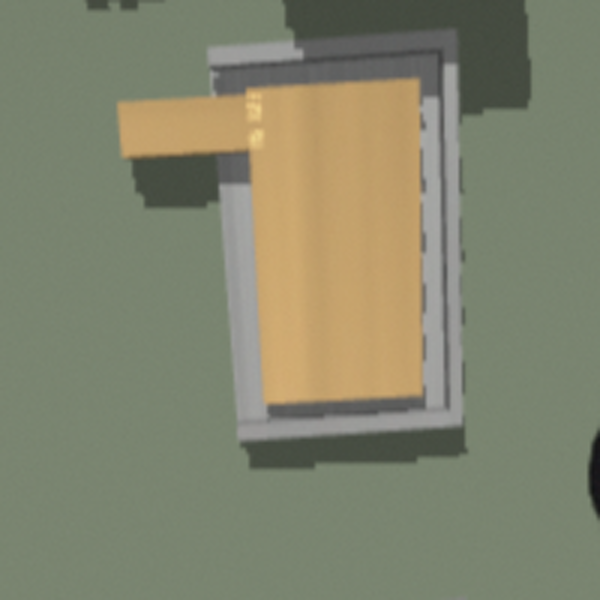

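View pics/u2.png

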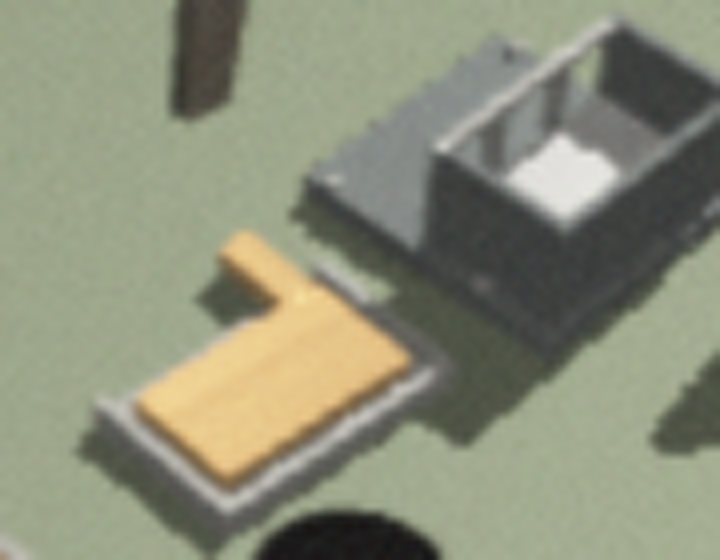

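Board 1 lies inside tray1 with gaps on every side. The gripper is clear at z = 0.24, so I'm handing in.

```bash
python3 - <<'E'
from h import *
t=cam("top","v1"); print(bot.current_contact_force(),bot.current_clock()); print(bot.job_done())
E
```

```text
[-0.49082245  0.06092657  0.00313647] 68.45
the job is handed in; nothing more can be done
None
```

View pics/v1.png

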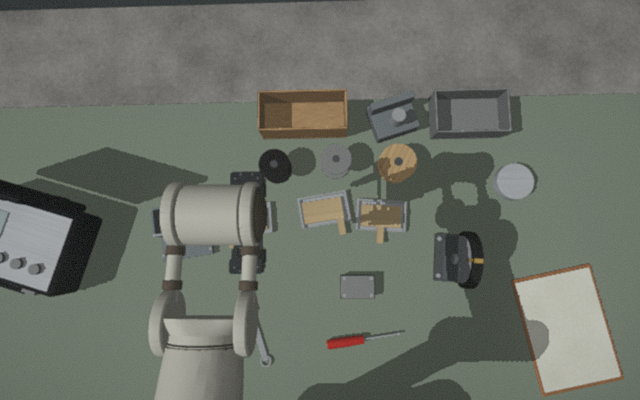

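The bench is set up and handed in at 68 s, in the order you asked; no verdict came back.

- **Wheel:** the zero mark is at the top. The last wrist view read +0.9°; after turning, the top view had read +0.3° and the fork cheeks put it within 0.2 mm of centre.
- **Junction box:** it lies flat on the bare bench at about (0.42, -0.12).
- **Boards:** all three trays were present, so all three boards were used, each drawn from the bottom of the stack. The last pictures show each plate inside the rim with its tab out of the open side. Only the weight is left in the magazine.
- **Reels:** all three are standing.

**Disagreements between checks:**
- Tray2 was knocked aside during the run, so I measured it again before placing its board.
- The top camera read about 3 mm off the wrist camera in y on the trays; I used the wrist values.
- The tabs of boards 2 and 3 sat about 2.5 mm further out than predicted, and I allowed for that.
- Board 1 touched down with about 7 N of contact force; the close view afterwards showed it lying inside the rim with gaps all round.

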